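# Open the ratchet book rack

### The job

Make room in the book rack for another thick book: with closed fingertips press down the sprung release plate on top of the rack's sliding end and, keeping it pressed, push the sliding end back along its bar, away from the books, fully home against the stop at the end of the rack. Then let the release spring up and move clear. Grip and lift nothing, and leave the books and the other things on the desk where they stand.

Things in the scene. Friction and masses are not known exactly. Their poses are not given: they have to be found in the camera images.
- rack: White metal book rack, tray 150 x 500 x 12 mm, fixed to the desk; yaw within 0.3 rad. Origin on the desk at mid-length; z up; y runs along the bar from the fixed end plate (142 mm high, inner face y = -236 mm, books against it up to y = -87 mm, tops 147 mm above the desk) to the stop block (60 mm high, near face y = +227 mm). The steel bar lies along the far edge, x = 75 mm, teeth underneath.
- slide (a joint): Travel of the sliding end, m: 0 nearest the books, 0.16 fully home at the stop; grows along rack +y. A white block 110 mm wide (x), 116 mm long (y), its book-side face at rack y = -50 mm + slide. About 3 N friction (and a little damping) when the ratchet is free; engaged, it goes freely towards the books but at most about 12 mm (one tooth) away from them.
- release (a joint): How far the release plate is pressed down, m: 0 up, 0.012 lowest. Sprung: about 2.4 N to start, 7 N at the bottom. The ratchet is free while it is down more than about 5 mm (aim for 8 to 10) and engages again at once when let up, so it must stay pressed while the sliding end is pushed. Let go, it may stay up to 5 mm down if its pawl rests on a tooth.
- pad (a point): Centre of the top face of the release plate: ribbed steel, 60 mm (rack x) x 56 mm (rack y), 87 mm above the desk when up. It rides on the sliding end and goes down when pressed. It lies in a pocket, open at both sides, between the 109 mm high book plate (50 mm from this point) and the lip; the block top around it is 72 mm above the desk.
- lip (a point): Middle of the upright front face of the raised lip at the stop side of the sliding end; the face looks to rack -y, 32 mm from the pad's centre towards the stop. Lip: 110 mm wide, 26 mm thick, top 111 mm above the desk, 24 mm above the raised plate; this point is 98 mm above the desk. Fingertips that press the plate and move to the stop push on this face.
- book_a: Pocket book standing on the tray against the fixed end, blue, 50 mm thick, 100 mm deep, 135 mm tall. Origin at the centre of its underside. Leave it alone.
- book_b: Pocket book standing in the middle, brown card, 42 mm thick, 94 mm deep, 125 mm tall. Origin at the centre of its underside. Leave it alone.
- book_c: Pocket book nearest the sliding end, dark red, 54 mm thick, 100 mm deep, 130 mm tall. Origin at the centre of its underside. Leave it alone.
- mug: White mug, 80 mm across, 90 mm tall, beside the rack. Origin at the centre of its underside. Leave it alone.
- stapler: Black stapler, 135 x 38 x 54 mm, on the robot's side of the rack. Origin at the centre of its underside. Leave it alone.
- tape: Grey tape dispenser, 140 x 55 x 82 mm, beyond the rack. Origin at the centre of its underside. Leave it alone.
- pen_cup: Dark round pen cup, 72 mm across, 95 mm tall with pens to 150 mm, beside the rack. Origin at the centre of its underside. Leave it alone.

How it is judged:
On the way, in this order (a step that is already met when the one before it is completed fails the run):
1. the release plate is pressed down (more than 6 mm) while the sliding end is still within 20 mm of where it stood (value of joint release above 0.006 m and distance of lip from where it was at the start of the episode below 0.02 m), for 0.1 s.
2. the sliding end is pushed back by more than 40 mm with the release held down (value of joint release above 0.0045 m and distance of lip from where it was at the start of the episode above 0.04 m), for 0.1 s.
At the end, for the whole second after the job is handed in: The sliding end is within 6 mm of its stop and at rest, the release has sprung up (less than 6 mm down), and the books and other things stand within 25 mm of where they were, upright (within 0.2 rad) (value of joint slide above 0.154 m and value of joint release below 0.006 m and velocity of joint slide below 0.005 m/s and distance of each of book_a, book_b, book_c, mug, stapler, tape, pen_cup from where it was at the start of the episode below 0.025 m and angle between each of book_a, book_b, book_c, mug, stapler, tape, pen_cup's own z axis and vertical below 0.2 rad); the robot touches nothing.
It fails at once if a book or another thing on the desk is lifted, carried or pushed by more than 30 mm (distance of any of book_a, book_b, book_c, mug, stapler, tape, pen_cup from where it was at the start of the episode above 0.03 m).
It fails at once if a book or another thing is tipped by more than 0.4 rad (angle between any of book_a, book_b, book_c, mug, stapler, tape, pen_cup's own z axis and vertical above 0.4 rad).
It also fails if it takes over 38 s, if anything falls off the work surface, if the arm or the gripper's body presses on something with over 40 N, if the wrist force passes 120 N, or if a joint passes its speed limit or range.

### The arm

A 6-joint arm with a two-finger parallel gripper is mounted at the origin on the work surface. World frame = base frame: x ahead of the robot, y to its left, z up, the work surface at z = 0. Lengths are in m, angles in rad, forces in N, time in s.
With the tool pointing down it reaches from about 0.375 to 0.9 m from the base axis. Payload 3.1 kg.
Tool frame: the origin (TCP) lies between the finger pads; the fingertips stand 22 mm ahead of it and the grasp point (between the pads) lies 3 mm ahead of it; z points along the fingers, y is the line along which they close (so a half turn about z gives the same grasp; the last joint's range is limited). The gripper opens to 87 mm and grips with 3 to 60 N. Pads are 19 mm wide; open, the fingers measure 117 mm over their backs; the gripper's body (75 mm by 190 mm) begins 51 mm behind the grasp point.
Start: joints at [0.94, 0.527, 1.433, -0, 1.181, -0.178], TCP at [0.273, 0.562, 0.213] pointing down, gripper open.
Joint ranges: [-3.08, 3.08], [-0.75, 2.2], [0.22, 2.44], [-1.43, 4.57], [0, 2.65], [-2.85, 2.85]. Speed limits (rad/s): [2.79, 2.79, 3.14, 3.14, 3.14, 3.14].

### API

Orientations are given as a unit quaternion [x, y, z, w].
In Python, from rig import robot gives the robot as it stands.
- The arm moves only by the tool move_arm, never from a script. Its argument "series" is text: rows parted by semicolons, each of 6 numbers parted by spaces: the shift along the tool's x, y, z in mm, then the turn, a rotation vector about the tool's x, y, z in degrees. In form: dx dy dz ax ay az; .... A call has 1 to 8 rows; each row is the pose to reach, as a shift and turn from the pose commanded when the call began, along the tool's axes at that moment; what a row does not reach only later rows make up. A row lasts 1/12 s, in which the tool goes at most 41.7 mm and 7.16 degrees, less where a joint would pass 70% of its speed; a pose out of reach is approached as far as the arm can. A call with a gripper value outside its range is refused whole. "jaw" is the opening, from 0 (shut) to 1 (fully open), set as the call begins (left out, the last holds). The fingers move at their own pace and stop on an object; "newtons" is the grip in N (left out, the last holds). Time passes only in rows, so rows that repeat a pose let the fingers close. It gives the time, the measured TCP pose, the force, the opening and the grip force at its end, in the units of the state.
- robot.get_obs(): the state, without advancing time (a new reading comes with each control period).
- robot.camera(name): name is "scene" or "top" or "wrist"; returns a dict with "img" (420x560x3 uint8, red, green, blue), "mtx" (3x3 intrinsics, pixels), "world_to_cam" (4x4, takes a point from world to camera coordinates). Camera axes: x right, y down, z forward; pixel columns grow to the right and rows downward; lengths in m; the calibration is good to about 2 mm. A picture is of the moment at which its call begins. There is no depth.
- robot.hand_in(): hands the job in; it is judged then, once.
Trained networks look in a picture, given as the dict that the camera call returned (one of the last four; its "shot" number tells which), for a name from the list of things; names that differ only in an ending like _2 or _b are one class to them, and where a whole thing is asked for, a point or a joint stands for the part that bears it (a point fixed in the world has none). Each returns a list of dicts, best first, with "p" (0 to 1); they miss things now and then, are a little off and sometimes report something else, mostly with a low value. They report only what shows in the picture. A call takes as long as a camera call.
- robot.search_frame(picture, thing): "xyz" ([x, y, z] in m, in world coordinates, good to about 4 mm: the middle of the surface that is visible of it).
- robot.tip_of(picture, thing): "xyz" ([x, y, z] in m, in world coordinates, good to about 4 mm: a listed point, or the origin of a listed thing).
The state is a dict: "time": time; "q": joint angles; "joint_velocities": joint speeds; "joint_torque": joint torques, N m; "position": TCP position; "tool_rot": TCP orientation; "ft_force": force on the tool from outside, world axes, zero at the start; "moment": the same for the moment, N m; "grip_width": finger opening in m; "grip_force": force on a finger pad.
Only numpy, scipy, OpenCV 4.12 (cv2) and the standard library are available. Lean on these libraries where they do the work, as an engineer would, in place of code of your own. Each camera call takes 0.05 s, during which the arm holds its last target. There are 200 camera calls.

## Working session

There is one attempt and no reset: what is moved stays moved. The work goes in short steps, Python scripts to look and compute and a tool call to move; the robot and the scene stay as the last step left them, time stands still between calls to the robot, and variables do not carry over. Pictures are saved under pics/ and viewed, at most 10 in all, crops included, and the job is handed in when it is done.

Besides the shell and the picture viewer there is one more tool, called after ">>>" as name(argument=value, ...) on one line, values as JSON. move_arm: Moves the arm, as the interface text tells. Its arguments: {"type":"object","properties":{"series":{"type":"string"},"jaw":{"type":"number"},"newtons":{"type":"number"}},"required":["series"]}

```bash
mkdir -p pics
cat > h.py <<'E'
import numpy as np,cv2
from rig import robot
from scipy.spatial.transform import Rotation as R
def shot(c,fn=None):
    p=robot.camera(c)
    if fn: cv2.imwrite('pics/'+fn,p['img'][:,:,::-1])
    return p
def proj(p,x):
    c=(p['world_to_cam']@np.r_[x,1])[:3]; u=p['mtx']@c; return u[:2]/u[2]
def st():
    o=robot.get_obs(); print(o['time'],np.round(o['position'],4),np.round(o['tool_rot'],4),np.round(o['ft_force'],1),o['grip_width']); return o
E
python3 - <<'E'
from h import *
o=st(); print(R.from_quat(o['tool_rot']).as_matrix().round(3))
ims=[]
for c in ('scene','top'):
    p=shot(c); ims.append(p['img'])
    for t in ('pad','lip','rack','book_a','mug','stapler','tape','pen_cup'):
        for d in robot.tip_of(p,t)[:3]: print(c,t,np.round(d['xyz'],3),round(d['p'],2),proj(p,d['xyz']).round())
cv2.imwrite('pics/a.png',cv2.resize(np.vstack(ims),None,fx=.7,fy=.7)[:,:,::-1])
E
```

```text
0.0 [0.2729 0.5614 0.2118] [ 2.244e-01  9.745e-01 -1.000e-03 -4.000e-04] [-0.4  0.1  0.3] 0.08695290397878076
[[-0.899  0.437 -0.001]
 [ 0.437  0.899 -0.002]
 [ 0.    -0.002 -1.   ]]
scene pad [ 0.557 -0.105  0.084] 0.82 [261. 203.]
scene lip [ 0.719 -0.222 -0.002] 0.68 [164. 240.]
scene lip [ 0.546 -0.07   0.095] 0.55 [277. 205.]
scene lip [ 0.581 -0.27   0.011] 0.26 [208. 196.]
scene rack [ 0.557 -0.156  0.001] 0.75 [248. 221.]
scene book_a [ 0.586 -0.319  0.012] 0.71 [195. 186.]
scene book_a [ 0.581 -0.272  0.01 ] 0.57 [208. 196.]
scene book_a [ 0.597 -0.367  0.013] 0.56 [180. 178.]
scene mug [ 0.416 -0.088 -0.   ] 0.85 [317. 210.]
scene stapler [ 0.46  -0.332 -0.006] 0.77 [237. 170.]
scene tape [ 0.692 -0.001  0.003] 0.62 [239. 298.]
scene pen_cup [ 0.719 -0.219 -0.005] 0.8 [165. 241.]
scene pen_cup [ 0.462 -0.331 -0.004] 0.51 [236. 170.]
top pad [ 0.552 -0.105  0.086] 0.65 [299. 200.]
top pad [ 0.419 -0.088 -0.001] 0.23 [289. 280.]
top pad [ 0.546 -0.073  0.095] 0.22 [280. 203.]
top lip [ 0.545 -0.074  0.095] 0.75 [281. 203.]
top rack [ 0.562 -0.156  0.004] 0.57 [324. 204.]
top book_a [ 0.58  -0.271  0.012] 0.81 [385. 194.]
top book_a [ 0.595 -0.361  0.01 ] 0.65 [432. 186.]
top book_a [ 0.584 -0.317  0.011] 0.63 [409. 192.]
top mug [ 0.421 -0.088 -0.001] 0.83 [289. 279.]
top stapler [ 0.462 -0.331 -0.003] 0.91 [418. 257.]
top stapler [ 0.585 -0.317  0.011] 0.26 [409. 191.]
top tape [ 0.689 -0.002  0.   ] 0.73 [246. 141.]
top tape [ 0.577 -0.271  0.013] 0.44 [385. 195.]
top pen_cup [ 0.714 -0.218  0.001] 0.88 [354. 129.]
```

View pics/a.png

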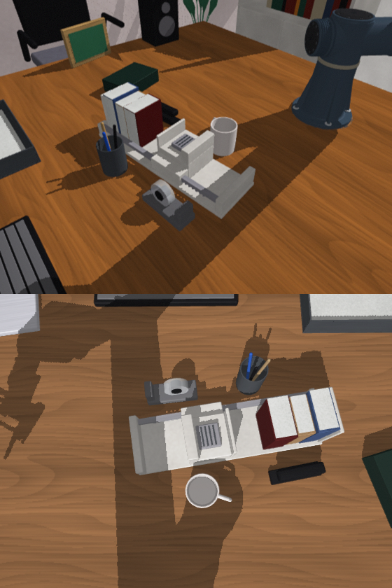

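The picture shows the sliding end with its ribbed pad at about (297,200) in the top view. The books are to its right, the mug is below and the tape is above. The networks' points agree with this: rack yaw is about 0.173 and the pad is about (0.552,-0.105).

>>> move_arm(series="-30 -26 0 0 0 6.7; -60 -52 0 0 0 13.5; -90 -78 0 0 0 20.2; -120 -105 0 0 0 27; -150 -132 0 0 0 33.8; -180 -158 0 0 0 40.5; -210 -185 0 0 0 47.2; -240 -212 0 0 0 54", jaw=0, newtons=10)

```text
time: 1.57
position: [0.397, 0.2647, 0.2131]
tool_rot: [0.644, 0.765, 0.0, 0.0]
ft_force: [1.1, 0.9, -0.0]
grip_width: 0.0415
grip_force: 0.0
```

>>> move_arm(series="-39 9 0 0 0 0; -78 18 0 0 0 0; -117 27 0 0 0 0; -156 36 0 0 0 0; -195 45 0 0 0 0; -234 54 0 0 0 0; -273 63 0 0 0 0; -312 72 0 0 0 0")

```text
time: 2.23
position: [0.5224, -0.0303, 0.213]
tool_rot: [0.643, 0.766, 0.0, 0.0]
ft_force: [0.2, 0.2, 0.1]
grip_width: 0.0008
grip_force: 0.0
```

>>> move_arm(series="-40 9 0 0 0 0; -80 18 0 0 0 0; -80 18 20 0 0 0; -80 18 40 0 0 0; -80 18 50 0 0 0; -80 18 50 0 0 0; -80 18 50 0 0 0")

```text
time: 2.82
position: [0.5532, -0.1034, 0.1625]
tool_rot: [0.642, 0.767, -0.0, -0.001]
ft_force: [0.2, 1.0, 0.7]
grip_width: 0.0002
grip_force: 0.0
```

Run:
```python
from h import *
o=st(); M=R.from_quat(o['tool_rot']).as_matrix(); tip=o['position']+.022*M[:,2]
ims=[]
for c in ('wrist','top'):
    p=shot(c); ims.append(p['img']); print(c,'tip px',proj(p,tip).round())
    for t in ('pad','lip'):
        for d in robot.tip_of(p,t)[:2]: print(c,t,np.round(d['xyz'],3),round(d['p'],2),'from tip in tool mm',(M.T@(d['xyz']-tip)*1e3).round(1))
    print((M.T@(np.array([.552,-.105,.087])-tip)*1e3).round(1))
cv2.imwrite('pics/b.png',cv2.resize(np.vstack(ims),None,fx=.7,fy=.7)[:,:,::-1])
```

```text
2.8167 [ 0.5532 -0.1034  0.1625] [ 6.422e-01  7.665e-01 -2.000e-04 -6.000e-04] [0.2 1.  0.7] 0.0001874627820658692
wrist tip px [285. 236.]
wrist pad [ 0.55  -0.105  0.084] 0.63 from tip in tool mm [-1.4 -3.8 56.2]
wrist lip [ 0.545 -0.073  0.097] 0.62 from tip in tool mm [31.3 -2.2 43.1]
[-1.4 -1.3 53.5]
top tip px [298. 193.]
[-1.4 -1.3 53.5]
```

View pics/b.png

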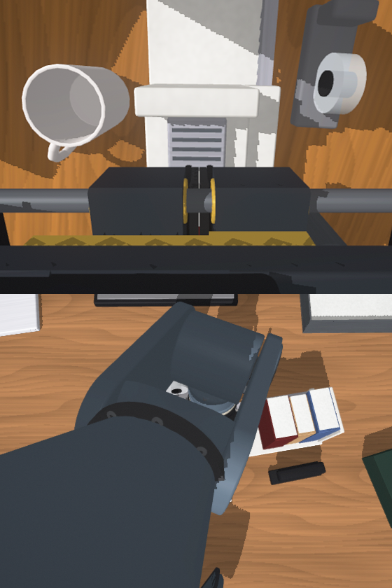

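The fingers sit over the pad and are aligned with the lip, which shows as the white bar at (208,100) in the wrist half of the picture. The plate is about 54 mm below the tips, so I'll descend.

>>> move_arm(series="0 -2 20 0 0 0; 0 -2 38 0 0 0; 0 -2 46 0 0 0; 0 -2 50 0 0 0; 0 -2 54 0 0 0; 0 -2 57 0 0 0; 0 -2 57 0 0 0; 0 -2 57 0 0 0")

```text
time: 3.78
position: [0.552, -0.1044, 0.1062]
tool_rot: [0.642, 0.766, 0.0, 0.0]
ft_force: [-0.3, 0.2, 0.3]
grip_width: 0.0005
grip_force: 0.0
```

>>> move_arm(series="0 0 2 0 0 0; 0 0 4 0 0 0; 0 0 4 0 0 0; 0 0 4 0 0 0")

```text
time: 4.12
position: [0.5515, -0.1042, 0.1018]
tool_rot: [0.642, 0.766, -0.0, -0.0]
ft_force: [-0.3, 0.0, -0.5]
grip_width: 0.0004
grip_force: 0.0
```

>>> move_arm(series="0 0 1 0 0 0; 0 0 2 0 0 0; 0 0 2 0 0 0; 0 0 2 0 0 0")

```text
time: 4.45
position: [0.5515, -0.1042, 0.0997]
tool_rot: [0.642, 0.766, -0.0, -0.0]
ft_force: [0.4, 0.9, 0.6]
grip_width: 0.0005
grip_force: 0.0
```

Run:
```python
from h import *
o=st(); ims=[]
M=R.from_quat(o['tool_rot']).as_matrix(); tip=o['position']+.022*M[:,2]
p=shot('wrist'); q=shot('scene')
u=proj(q,tip).round().astype(int);print(u)
im=q['img'][u[1]-50:u[1]+50,u[0]-70:u[0]+70]
cv2.imwrite('pics/c.png',np.vstack([p['img'][100:300],cv2.resize(im,(560,400))])[:,:,::-1])
```

```text
4.45 [ 0.5515 -0.1042  0.0997] [ 6.424e-01  7.664e-01 -0.000e+00 -1.000e-04] [0.4 0.9 0.6] 0.0004581063836426896
[264 204]
```

View pics/c.png

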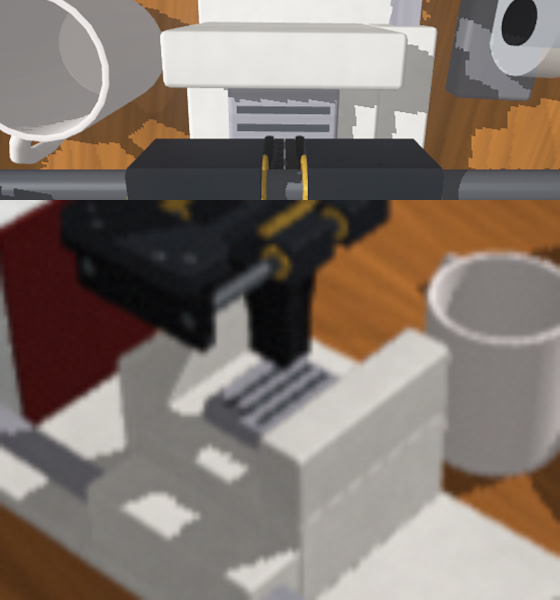

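The tip looks about 9 px higher in the scene view than computed, and there is no contact force. I'll overlay the model and check.

Run:
```python
from h import *
o=st()
M=R.from_quat(o['tool_rot']).as_matrix(); tip=o['position']+.022*M[:,2]
out=[]
pad=np.array([.551,-.105,.087]);yw=.173;ux=np.array([np.cos(yw),np.sin(yw),0]);uy=np.array([-np.sin(yw),np.cos(yw),0])
for c,(w,h) in (('wrist',(120,90)),('scene',(60,45))):
    p=shot(c); u=proj(p,tip).round().astype(int)
    k=400/(2*w); o0=u-[w,h]
    im=cv2.resize(p['img'][u[1]-h:u[1]+h,u[0]-w:u[0]+w],(800,600)).copy(); s=800/(2*w)
    P=lambda x:tuple(((proj(p,x)-o0+.5)*s).astype(int))
    sq=[pad+a*.03*ux+b*.028*uy for a,b in((1,1),(1,-1),(-1,-1),(-1,1))]
    cv2.polylines(im,[np.array([P(x) for x in sq])],True,(255,0,0),2)
    lt=[pad+a*.055*ux+b*uy+[0,0,.024] for a,b in((1,.032),(1,.058),(-1,.058),(-1,.032))]
    cv2.polylines(im,[np.array([P(x) for x in lt])],True,(0,0,255),2)
    fb=[tip+a*M[:,1]*.015+b*M[:,0]*.0095 for a,b in((1,1),(1,-1),(-1,-1),(-1,1))]
    cv2.polylines(im,[np.array([P(x) for x in fb])],True,(0,255,0),2)
    out.append(cv2.resize(im,(400,300) if 0 else (560,300)if 0 else (400,300)))
cv2.imwrite('pics/d.png',np.hstack(out)[:,:,::-1])
```

```text
4.55 [ 0.5516 -0.1042  0.0998] [ 0.6424  0.7664 -0.     -0.    ] [0.7 0.3 0.1] 0.0004150175449465731
```

View pics/d.png

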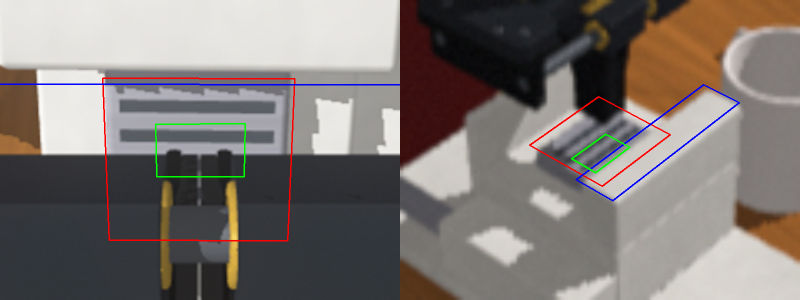

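The lip and plate overlays fit, so the pose is right. The real fingertips end higher than I computed, so I'll go on down in small steps, watching the force.

>>> move_arm(series="0 0 1.5 0 0 0; 0 0 3 0 0 0; 0 0 4 0 0 0; 0 0 4 0 0 0; 0 0 4 0 0 0")

```text
time: 5.07
position: [0.5515, -0.1042, 0.0956]
tool_rot: [0.642, 0.766, -0.0, -0.0]
ft_force: [0.9, -0.7, -0.5]
grip_width: 0.0003
grip_force: 0.0
```

>>> move_arm(series="0 0 1.5 0 0 0; 0 0 3 0 0 0; 0 0 4 0 0 0; 0 0 4 0 0 0")

```text
time: 5.4
position: [0.5513, -0.1041, 0.0914]
tool_rot: [0.642, 0.766, -0.0, -0.0]
ft_force: [-0.4, 0.1, -0.3]
grip_width: 0.0007
grip_force: 0.0
```

Run:
```python
from h import *
o=st(); M=R.from_quat(o['tool_rot']).as_matrix(); tip=o['position']+.022*M[:,2]
out=[]
for c,(w,h) in (('wrist',(160,120)),('scene',(60,45))):
    p=shot(c); u=proj(p,tip).round().astype(int); s=400/(2*w)
    im=cv2.resize(p['img'][u[1]-h:u[1]+h,u[0]-w:u[0]+w],(400,300),interpolation=cv2.INTER_CUBIC).copy()
    for k,col in ((0,(255,0,0)),(.022,(0,255,0))):
        x=o['position']+k*M[:,2]; cv2.circle(im,tuple(int(v) for v in (proj(p,x)-u+[w,h])*s),3,col,-1)
    out.append(im)
    for t in ('pad','lip'):
        for d in robot.tip_of(p,t)[:1]: print(c,t,np.round(d['xyz'],3),round(d['p'],2))
cv2.imwrite('pics/e.png',np.hstack(out)[:,:,::-1])
```

```text
5.4 [ 0.5513 -0.1041  0.0914] [ 6.424e-01  7.663e-01 -1.000e-04 -3.000e-04] [-0.4  0.1 -0.3] 0.0006910284558250383
wrist pad [ 0.418 -0.085  0.003] 0.42
wrist lip [ 0.544 -0.075  0.096] 0.7
scene pad [ 0.554 -0.106  0.085] 0.88
scene lip [ 0.545 -0.069  0.095] 0.73
```

View pics/e.png

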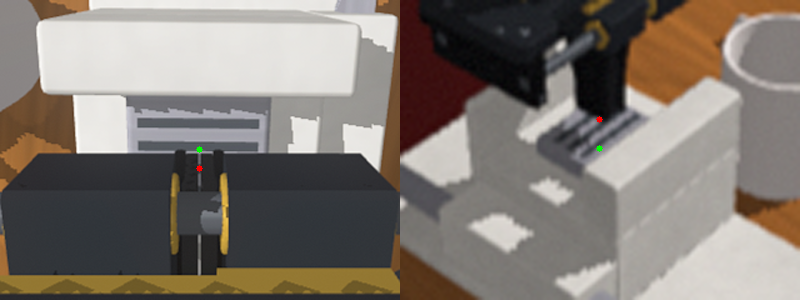

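The fingertips visibly end at about TCP height (the red dot), still a few mm above the plate. I'll go on in small steps.

>>> move_arm(series="0 0 1.5 0 0 0; 0 0 3 0 0 0; 0 0 4 0 0 0; 0 0 4 0 0 0; 0 0 4 0 0 0")

```text
time: 6.12
position: [0.5515, -0.1042, 0.0876]
tool_rot: [0.642, 0.766, -0.0, -0.0]
ft_force: [0.3, -0.0, 0.6]
grip_width: 0.0004
grip_force: 0.0
```

>>> move_arm(series="0 0 1 0 0 0; 0 0 2 0 0 0; 0 0 3 0 0 0; 0 0 3 0 0 0; 0 0 3 0 0 0")

```text
time: 6.53
position: [0.5515, -0.1042, 0.0847]
tool_rot: [0.642, 0.766, -0.0, -0.0]
ft_force: [-0.0, -0.3, 0.3]
grip_width: 0.0007
grip_force: 0.0
```

>>> move_arm(series="0 0 1 0 0 0; 0 0 2 0 0 0; 0 0 3 0 0 0; 0 0 3 0 0 0; 0 0 3 0 0 0")

```text
time: 6.95
position: [0.5515, -0.1042, 0.0816]
tool_rot: [0.642, 0.766, -0.0, -0.0]
ft_force: [0.7, -0.1, -0.8]
grip_width: 0.0004
grip_force: 0.0
```

Run:
```python
from h import *
o=st(); M=R.from_quat(o['tool_rot']).as_matrix()
print(np.round(o['joint_torque'],2),np.round(o['moment'],2))
p=shot('scene'); u=proj(p,o['position']).round().astype(int); w,h=50,37
im=cv2.resize(p['img'][u[1]-h:u[1]+h,u[0]-w:u[0]+w],(800,592),interpolation=cv2.INTER_CUBIC)
cv2.imwrite('pics/f.png',im[:,:,::-1])
```

```text
6.95 [ 0.5515 -0.1042  0.0816] [ 6.424e-01  7.664e-01 -0.000e+00 -1.000e-04] [ 0.7 -0.1 -0.8] 0.0003790092522397873
[-0.000e+00 -4.197e+01 -1.129e+01  3.000e-02  7.000e-02 -0.000e+00] [-0.03  0.03 -0.03]
```

View pics/f.png

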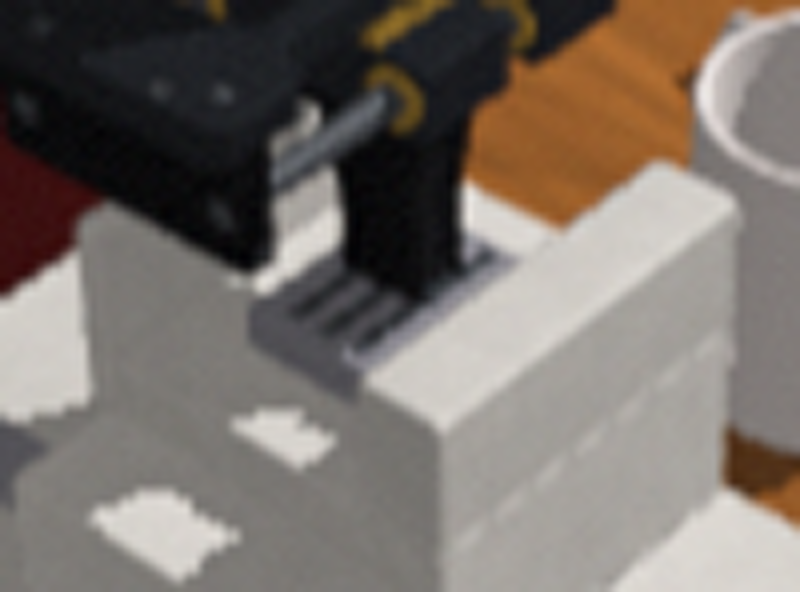

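The tips are now very near the plate (contact point about (415,300) in the crop). I'll carry on in small steps.

>>> move_arm(series="0 0 1 0 0 0; 0 0 2 0 0 0; 0 0 3 0 0 0; 0 0 3 0 0 0; 0 0 3 0 0 0")

```text
time: 7.42
position: [0.5515, -0.1042, 0.0786]
tool_rot: [0.642, 0.766, -0.0, -0.0]
ft_force: [0.2, 0.4, -0.1]
grip_width: 0.0003
grip_force: 0.0
```

>>> move_arm(series="0 0 1 0 0 0; 0 0 2 0 0 0; 0 0 3 0 0 0; 0 0 3 0 0 0; 0 0 3 0 0 0")

```text
time: 7.83
position: [0.5515, -0.1042, 0.0756]
tool_rot: [0.642, 0.766, -0.0, -0.0]
ft_force: [-0.3, -0.1, 0.7]
grip_width: -0.0001
grip_force: 0.0
```

>>> move_arm(series="0 0 1 0 0 0; 0 0 2 0 0 0; 0 0 3 0 0 0; 0 0 3 0 0 0; 0 0 3 0 0 0")

```text
time: 8.25
position: [0.5517, -0.1043, 0.073]
tool_rot: [0.642, 0.766, 0.0, 0.0]
ft_force: [-0.6, -0.6, 2.8]
grip_width: 0.0004
grip_force: 1.8
```

>>> move_arm(series="0 0 1 0 0 0; 0 0 2 0 0 0; 0 0 4 0 0 0; 0 0 4 0 0 0; 0 0 4 0 0 0")

```text
time: 8.67
position: [0.5517, -0.1043, 0.0689]
tool_rot: [0.642, 0.766, 0.0, 0.0]
ft_force: [-0.7, 1.5, 4.9]
grip_width: 0.0006
grip_force: 2.7
```

Run:
```python
from h import *
o=st(); M=R.from_quat(o['tool_rot']).as_matrix()
p=shot('scene'); u=np.array([264,200]); w,h=50,37
im=cv2.resize(p['img'][u[1]-h:u[1]+h,u[0]-w:u[0]+w],(800,592),interpolation=cv2.INTER_CUBIC)
for t in ('pad','lip'):
    for d in robot.tip_of(p,t)[:1]: print(t,np.round(d['xyz'],3),round(d['p'],2))
cv2.imwrite('pics/g.png',im[:,:,::-1])
```

```text
8.6667 [ 0.5517 -0.1043  0.0689] [6.424e-01 7.664e-01 0.000e+00 2.000e-04] [-0.7  1.5  4.9] 0.0005764927174102129
pad [ 0.554 -0.105  0.082] 0.63
lip [ 0.546 -0.072  0.096] 0.68
```

View pics/g.png

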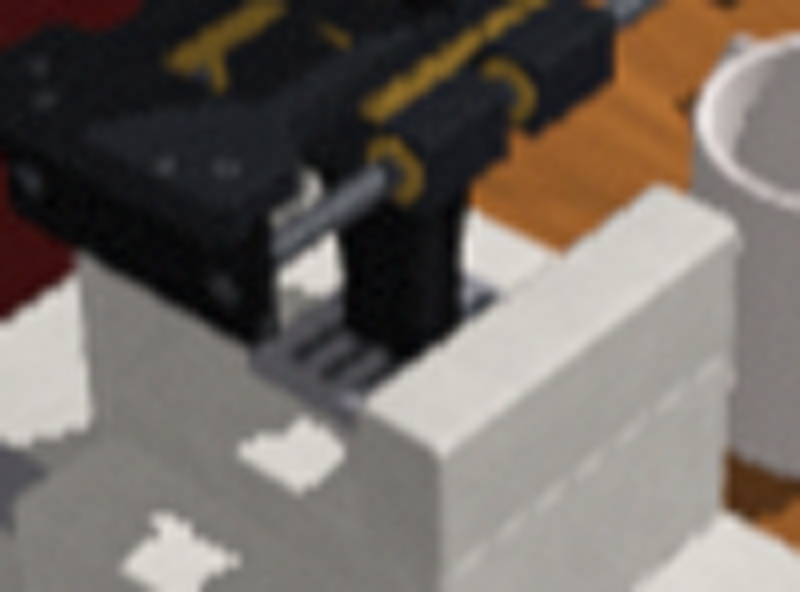

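The plate is down under the fingertips, at about 5 N. I'll check the geometry before pushing, meaning where the tip touches and how much room there is between body and lip.

Run:
```python
from h import *
p=shot('scene'); o=st(); T=o['position']; print('tcp px',proj(p,T))
Wc=np.linalg.inv(p['world_to_cam']); C=Wc[:3,3]; print('cam',C.round(3))
uy=np.array([-.172,.985,0]);ux=np.array([.985,.172,0]); pad=np.array([.5515,-.105,.087])
c2=lambda x:((proj(p,x)-[214,163])*16).round()   # crop px
for n,x in (('tcp',T),('padc',pad),('pad-8',pad-[0,0,.008])): print(n,c2(x))
for cx,cy,n in ((390,355,'tip bottom'),(430,350,'tip right'),(345,325,'tip left')):
    r=Wc[:3,:3]@np.linalg.inv(p['mtx'])@np.array([214+cx/16,163+cy/16,1])
    for z in (.08,.1):
        x=C+r*(z-C[2])/r[2]; print(n,z,x.round(3),'rack rel pad',((x-pad)@ux*1e3).round(),((x-pad)@uy*1e3).round())
for h in (0,.03,.06): print('above padc',h,c2(pad-[0,0,.008]+[0,0,h]))
for a in (1,-1):
  for b in (.032,.058): print('lip',a,b,c2(pad+ux*a*.055+uy*b+[0,0,.024]))
for a in(1,-1):
  for b in(1,-1): print('padcorner',a,b,c2(pad+ux*a*.03+uy*b*.028-[0,0,.006]))
```

```text
8.8667 [ 0.5517 -0.1043  0.0689] [6.424e-01 7.664e-01 0.000e+00 2.000e-04] [-0.4  0.   5.1] 0.0005667869994071963
tcp px [263.76256475 207.87611691]
cam [0.934 0.393 0.604]
tcp [796. 718.]
padc [791. 601.]
pad-8 [792. 652.]
tip bottom 0.08 [ 0.555 -0.184  0.08 ] rack rel pad -10.0 -78.0
tip bottom 0.1 [ 0.569 -0.162  0.1  ] rack rel pad 8.0 -59.0
tip right 0.08 [ 0.55  -0.181  0.08 ] rack rel pad -14.0 -75.0
tip right 0.1 [ 0.565 -0.159  0.1  ] rack rel pad 4.0 -56.0
tip left 0.08 [ 0.556 -0.192  0.08 ] rack rel pad -11.0 -87.0
tip left 0.1 [ 0.57 -0.17  0.1 ] rack rel pad 7.0 -67.0
above padc 0 [792. 652.]
above padc 0.03 [787. 458.]
above padc 0.06 [782. 255.]
lip 1 0.032 [674. 792.]
lip 1 0.058 [849. 893.]
lip -1 0.032 [1286.  337.]
lip -1 0.058 [1457.  423.]
padcorner 1 1 [801. 863.]
padcorner 1 -1 [455. 664.]
padcorner -1 1 [1126.  614.]
padcorner -1 -1 [784. 431.]
```

Run:
```python
from h import *
p=shot('scene'); o=robot.get_obs(); T=o['position'].copy()
Wc=np.linalg.inv(p['world_to_cam']); C=Wc[:3,3]
uy=np.array([-.172,.985,0]);ux=np.array([.985,.172,0])
for n,cx,cy in (('slab corner',262,343),('tip bottom',395,355)):
    px=np.array([214+cx/8,163+cy/8])
    r=Wc[:3,:3]@np.linalg.inv(p['mtx'])@np.r_[px,1]
    for z in (.07,.08,.09,.1,.11,.12,.13,.14):
        x=C+r*(z-C[2])/r[2]; print(n,z,'rel tcp rack x,y mm',((x-T)@ux*1e3).round(),((x-T)@uy*1e3).round())
```

```text
slab corner 0.07 rel tcp rack x,y mm 18.0 -29.0
slab corner 0.08 rel tcp rack x,y mm 26.0 -20.0
slab corner 0.09 rel tcp rack x,y mm 35.0 -12.0
slab corner 0.1 rel tcp rack x,y mm 43.0 -3.0
slab corner 0.11 rel tcp rack x,y mm 51.0 5.0
slab corner 0.12 rel tcp rack x,y mm 60.0 14.0
slab corner 0.13 rel tcp rack x,y mm 68.0 22.0
slab corner 0.14 rel tcp rack x,y mm 76.0 31.0
tip bottom 0.07 rel tcp rack x,y mm 0.0 -1.0
tip bottom 0.08 rel tcp rack x,y mm 9.0 7.0
tip bottom 0.09 rel tcp rack x,y mm 18.0 15.0
tip bottom 0.1 rel tcp rack x,y mm 26.0 23.0
tip bottom 0.11 rel tcp rack x,y mm 35.0 31.0
tip bottom 0.12 rel tcp rack x,y mm 44.0 39.0
tip bottom 0.13 rel tcp rack x,y mm 52.0 47.0
tip bottom 0.14 rel tcp rack x,y mm 61.0 55.0
```

The slab bottom is at about 147 mm and the tip near 80 mm, so there is ample clearance over the lip. I'll press a bit deeper and then push.

>>> move_arm(series="0 0 2 0 0 0; 0 0 4 0 0 0; 0 0 4 0 0 0; 0 0 4 0 0 0; 0 0 4 0 0 0")

```text
time: 9.33
position: [0.5517, -0.1043, 0.0655]
tool_rot: [0.642, 0.766, 0.0, 0.0]
ft_force: [-1.6, 0.7, 9.9]
grip_width: 0.0007
grip_force: 4.5
```

>>> move_arm(series="0 0 -1.5 0 0 0; 0 0 -1.5 0 0 0; 5 0 -1.5 0 0 0; 10 0 -1.5 0 0 0; 15 0 -1.5 0 0 0; 20 0 -1.5 0 0 0; 20 0 -1.5 0 0 0; 20 0 -1.5 0 0 0")

```text
time: 10.0
position: [0.5489, -0.0848, 0.0668]
tool_rot: [0.642, 0.766, 0.0, 0.001]
ft_force: [-1.4, 0.5, 5.4]
grip_width: 0.0005
grip_force: 3.2
```

>>> move_arm(series="4 0 0.8 0 0 0; 8 0 0.8 0 0 0; 13 0 0.8 0 0 0; 18 0 0.8 0 0 0; 23 0 0.8 0 0 0; 28 0 0.8 0 0 0; 28 0 0.8 0 0 0")

```text
time: 10.58
position: [0.5444, -0.0572, 0.0662]
tool_rot: [0.642, 0.767, 0.0, 0.002]
ft_force: [-0.5, -0.4, 7.5]
grip_width: 0.0003
grip_force: 3.3
```

Run:
```python
from h import *
o=st()
for c in('scene','wrist'):
    p=shot(c)
    for t in ('pad','lip'):
        for d in robot.tip_of(p,t)[:1]: print(c,t,np.round(d['xyz'],3),round(d['p'],2))
```

```text
10.5833 [ 0.5444 -0.0572  0.0662] [6.422e-01 7.666e-01 4.000e-04 1.600e-03] [-0.5 -0.4  7.5] 0.00032533993441576526
scene pad [ 0.547 -0.059  0.073] 0.56
scene lip [ 0.536 -0.026  0.094] 0.58
wrist pad [ 0.415 -0.085  0.001] 0.15
wrist lip [ 0.537 -0.026  0.097] 0.62
```

The sliding end has moved about 47 mm with the plate held down. I'll keep pushing.

>>> move_arm(series="5 0 0 0 0 0; 10 0 0 0 0 0; 15 0 0 0 0 0; 20 0 0 0 0 0; 25 0 0 0 0 0; 30 0 0 0 0 0; 35 0 0 0 0 0; 40 0 0 0 0 0")

```text
time: 11.55
position: [0.5382, -0.0188, 0.0662]
tool_rot: [0.642, 0.767, 0.0, 0.002]
ft_force: [0.8, -3.4, 5.9]
grip_width: 0.0006
grip_force: 3.2
```

>>> move_arm(series="5 0 0 0 0 0; 10 0 0 0 0 0; 15 0 0 0 0 0; 20 0 0 0 0 0; 25 0 0 0 0 0; 28 0 0 0 0 0; 31 0 0 0 0 0; 31 0 0 0 0 0")

```text
time: 12.22
position: [0.533, 0.0122, 0.0663]
tool_rot: [0.642, 0.767, 0.001, 0.002]
ft_force: [1.3, -2.2, 6.3]
grip_width: 0.0008
grip_force: 3.2
```

Run:
```python
from h import *
o=st()
for c in('scene','wrist'):
    p=shot(c)
    for t in ('pad','lip'):
        for d in robot.tip_of(p,t)[:1]: print(c,t,np.round(d['xyz'],3),round(d['p'],2))
```

```text
12.2167 [0.533  0.0122 0.0663] [0.6421 0.7667 0.0008 0.0025] [ 1.3 -2.2  6.3] 0.0008285073454963269
scene pad [0.535 0.007 0.077] 0.46
scene lip [0.525 0.038 0.097] 0.56
wrist lip [0.528 0.039 0.096] 0.71
```

>>> move_arm(series="4 0 0 0 0 0; 8 0 0 0 0 0; 12 0 0 0 0 0; 15 0 0 0 0 0; 18 0 0 0 0 0; 18 0 0 0 0 0")

```text
time: 13.02
position: [0.5299, 0.0298, 0.0663]
tool_rot: [0.642, 0.767, 0.001, 0.003]
ft_force: [0.6, -2.8, 6.5]
grip_width: 0.0004
grip_force: 3.2
```

>>> move_arm(series="3 0 0 0 0 0; 6 0 0 0 0 0; 9 0 0 0 0 0; 9 0 0 0 0 0; 9 0 0 0 0 0")

```text
time: 13.43
position: [0.5299, 0.0314, 0.0664]
tool_rot: [0.64, 0.768, -0.003, 0.007]
ft_force: [-0.4, -29.9, 4.8]
grip_width: 0.0008
grip_force: 18.2
```

Run:
```python
from h import *
o=st()
for c in('scene','wrist'):
    p=shot(c)
    for t in ('lip',):
        for d in robot.tip_of(p,t)[:1]: print(c,t,np.round(d['xyz'],3),round(d['p'],2))
```

```text
13.4333 [0.5299 0.0314 0.0664] [ 0.6405  0.7679 -0.0026  0.0066] [ -0.4 -29.9   4.8] 0.0008311448222964092
scene lip [0.529 0.044 0.095] 0.87
wrist lip [0.525 0.04  0.096] 0.58
```

The end is hard against the stop at 30 N. I'll ease the push without dragging it back, then lift straight up.

>>> move_arm(series="-3 0 0 0 0 0; -5 0 0 0 0 0; -5 0 -4 0 0 0; -5 0 -9 0 0 0; -5 0 -14 0 0 0; -6 0 -20 0 0 0; -8 0 -30 0 0 0; -8 0 -45 0 0 0")

```text
time: 14.3
position: [0.5264, 0.0313, 0.1094]
tool_rot: [0.643, 0.766, -0.001, -0.002]
ft_force: [1.4, 0.3, -0.1]
grip_width: 0.0007
grip_force: 0.0
```

>>> move_arm(series="0 0 -30 0 0 0; 0 0 -60 0 0 0; 0 0 -90 0 0 0; 0 0 -120 0 0 0; 30 0 -130 0 0 0; 70 0 -130 0 0 0; 110 0 -130 0 0 0; 150 0 -130 0 0 0")

```text
time: 14.97
position: [0.5007, 0.1808, 0.2409]
tool_rot: [0.643, 0.766, 0.0, -0.0]
ft_force: [1.2, -0.3, 0.9]
grip_width: 0.001
grip_force: 0.0
```

>>> move_arm(series="40 -20 0 0 0 0; 80 -40 0 0 0 0; 120 -60 0 0 0 0; 150 -80 0 0 0 0; 180 -100 0 0 0 0; 180 -100 0 0 0 0; 180 -100 0 0 0 0; 180 -100 0 0 0 0")

```text
time: 15.63
position: [0.3713, 0.3392, 0.2404]
tool_rot: [0.642, 0.767, 0.0, 0.0]
ft_force: [-0.3, 0.0, 1.1]
grip_width: 0.0005
grip_force: 0.0
```

Run:
```python
from h import *
o=st(); ims=[]
for c in('scene','top'):
    p=shot(c); ims.append(p['img'])
    for t in ('pad','lip','rack','mug','stapler','tape','pen_cup','book_a'):
        for d in robot.tip_of(p,t)[:3 if t=='book_a' else 1]: print(c,t,np.round(d['xyz'],3),round(d['p'],2))
cv2.imwrite('pics/i.png',cv2.resize(np.vstack(ims),None,fx=.7,fy=.7)[:,:,::-1])
```

```text
15.6333 [0.3713 0.3392 0.2404] [6.420e-01 7.667e-01 0.000e+00 2.000e-04] [-0.3  0.   1.1] 0.0005194481615053378
scene pad [0.533 0.011 0.08 ] 0.63
scene lip [0.527 0.043 0.098] 0.81
scene rack [ 0.557 -0.155 -0.001] 0.91
scene mug [ 0.416 -0.085 -0.001] 0.58
scene stapler [ 0.463 -0.332 -0.007] 0.65
scene tape [ 0.689 -0.003  0.   ] 0.65
scene pen_cup [ 0.72  -0.221 -0.004] 0.98
scene book_a [ 0.586 -0.318  0.011] 0.88
scene book_a [ 0.581 -0.273  0.015] 0.78
scene book_a [ 0.597 -0.367  0.01 ] 0.62
top pad [ 0.463 -0.331 -0.005] 0.65
top lip [0.526 0.043 0.094] 0.71
top rack [ 0.563 -0.156  0.007] 0.62
top mug [ 0.417 -0.088  0.001] 0.74
top stapler [ 0.462 -0.329 -0.001] 0.6
top tape [ 0.692 -0.005 -0.002] 0.87
top pen_cup [ 0.715 -0.22  -0.002] 0.93
top book_a [ 0.595 -0.362  0.011] 0.95
top book_a [ 0.576 -0.269  0.013] 0.73
top book_a [ 0.585 -0.319  0.012] 0.64
```

View pics/i.png

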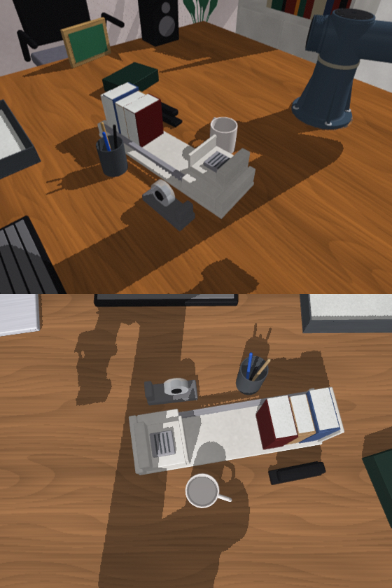

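The sliding end sits against the stop: lip at rack y of about 0.20 m, pad at (163,443) in the top view. The other things stand where they were and the arm is clear.

```bash
python3 -c "
from rig import robot; print(robot.hand_in())"
```

```text
the job is handed in; nothing more can be done
None
```

The job is handed in: the sliding end is fully home against the stop, the release was let go and looks sprung up, the books and other things are where they stood, and the arm is clear; the hand-in returned no verdict.

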